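# Raise the coffee spout, set the mug under it and start the brew

### The job

Get the coffee machine ready and start it: its spout is pushed down for small cups, so raise it all the way up, then carry the mug by its handle and set it down gently, upright and flat on the drip tray with its mouth centred under the two outlets. With the mug standing there on its own, press the brew button on top of the machine; never tip the mug over on its way, and leave the paper punch, the tea-light glass and the calculator where they are.

Things in the scene. Friction and masses are not known exactly. Their poses are not given: they have to be found in the camera images.
- coffee_machine: compact dark grey coffee machine, aluminium front, fixed; 270 deep x 150 wide x 281 high, standing on x -145 to 125 of its own frame; front = own -x, origin at unit-top height. Drip tray at the front: steel grid 22 above the unit's top, inside x -139 to -29, y -68 to 68, rim 5 higher all round, 6 wide. Front face at x = -25; only the spout stands out from it over the tray
- tray (a point): point on top of the drip tray's grid, middle of the tray (2 mm nearer the front than the outlets)
- spout (a joint): height of the sliding spout in m: 0 lowest, 0.055 at its upper stop. It slides straight up with about 5 N of friction and stays where it is left
- outlet (a point): midway between the lower ends of the spout's two outlets, 76 above the grid when lowest. The spout is a glossy black hood, 56 wide (machine y), flat ribbed sides, reaching from 60 in front of this point (machine -x) back to the front face, and from 16 to 50 above it. Lift it by the two sides of its front part, e.g. 40 in front of and 33 above this point
- brew (a joint): travel of the brew button in m: 0 released, 0.005 fully down; springs back, about 4 N
- brew_top (a point): middle of the top of the brew button, a light round cap 22 across in the middle of the flat top panel (260 high), pressed straight down; between two flat grey fields that do not move
- mug: empty blue mug, 96 high, 81 across (too wide to grasp across), 0.28 kg, loose on the unit's top. Origin: centre of its underside, on the axis of the round body; z up through the mouth; the handle points to its own -x
- mug_handle (a point): middle of the upright outer strap of the mug's handle, 70 from the mug's axis and 51 above its underside; the strap is 14 wide (mug's y, flat sides), 9 thick (mug's x) and about 52 high; 25 of free space between strap and mug wall
- hole_punch: red and grey two-hole paper punch, 98 x 105 x 61, loose, to be left alone; origin under its centre
- tealight: orange tea-light glass, 59 across, 58 high, loose, to be left alone; origin under its centre
- calculator: flat desk calculator, 128 x 78 x 14, loose, to be left alone; origin under its centre

How it is judged:
By the outcome, as a careful person would: the job done as asked, in the order asked, and still so for the second after the job is handed in, with the robot touching nothing.
It also fails if it takes over 69 s, if anything falls off the work surface, if the arm or the gripper's body presses on something with over 40 N, if the wrist force passes 120 N, or if a joint passes its speed limit or range.

### The arm

A 7-joint arm with a two-finger parallel gripper is mounted at the origin on a cart in front of the work surface, level with it; the furniture and walls round the work are solid. World frame = base frame: x ahead of the robot, y to its left, z up, the work surface at z = 0. Lengths are in m, angles in rad, forces in N, time in s.
With the tool pointing down it reaches from about 0.425 to 0.875 m from the base axis. Payload 4.7 kg.
Tool frame: the origin (TCP) lies at the very end of the fingers, on their centre line; the grasp point (between the pads) lies 19 mm behind it; z points along the fingers, y is the line along which they close (so a half turn about z gives the same grasp; the last joint's range is limited). The gripper opens to 87 mm and grips with 3 to 60 N. Pads are 19 mm wide; open, the fingers measure 117 mm over their backs; the gripper's body (75 mm by 190 mm) begins 51 mm behind the grasp point.
Start: joints at [-1.219, 0.321, -0.07, 1.45, 0.023, 1.371, -0.057], TCP at [0.215, 0.613, 0.223] pointing down, gripper open.
Joint ranges: [-2.86, 2.86], [-0.3, 2.09], [-1.38, 1.24], [0.06, 2.45], [-1.56, 4.7], [0.09, 2.05], [-2.69, 2.69]. Speed limits (rad/s): [2.57, 2.57, 3.14, 3.14, 3.14, 3.14, 3.14].

### API

Orientations are given as a rotation vector (axis times angle).
In Python, from bench import ctrl, get_image, job gives the robot as it stands.
- The arm moves only by the shell command python3 -m crank 'ROWS' [FORCE]. ROWS is JSON, a list that holds one entry, the list of rows, each a list of 5 numbers: the shift along the tool's x, y, z in mm, then the turn about the tool's z in rad, then the closure, from -1 (fully open) to 1 (shut), so that 0 is half open. A call has 1 to 10 rows; each row shifts and turns the commanded pose from where the row before left it, along the tool's axes as they then stand; what a row does not reach is not made up. A row lasts 1/12 s, in which the tool goes at most 41.7 mm and 7.16 degrees, less where a joint would pass 70% of its speed; a pose out of reach is approached as far as the arm can. A call with a gripper value outside its range is refused whole. The fingers move at their own pace and stop on an object; FORCE is the grip in N (left out, the last holds). Time passes only in rows, so rows that do not move let the fingers close. It gives the time, the measured TCP pose, the force, the opening and the grip force at its end, in the units of the state.
- ctrl.get_state(): the state, without advancing time (a new reading comes with each control period).
- get_image(name): name is "side" or "top" or "wrist"; returns a dict with "pixels" (420x560x3 uint8, red, green, blue), "fx", "fy", "cx", "cy" (pixels), "k1" (the pictures are not rectified: a ray, as slopes to the right and down, at radius r is drawn at 1 + k1 r^2 times it, then the intrinsics apply), "T" (4x4, takes a point from camera to world coordinates); the wrist camera has in their place "T_tool_cam" (4x4, takes a point from camera to tool coordinates, whose origin is the TCP and whose axes are the flange's). Camera axes: x right, y down, z forward; pixel columns grow to the right and rows downward; lengths in m; the calibration is good to about 2 mm. A picture is of the moment at which its call begins: read the wrist's pose just before it. There is no depth.
- job.close_job(): hands the job in; it is judged then, once.
The state is a dict: "time": time; "joint_positions": joint angles; "qd": joint speeds; "joint_torque": joint torques, N m; "position": TCP position; "tool_rot": TCP orientation; "ft_force": force on the tool from outside, world axes, zero at the start; "torque": the same for the moment, N m; "grip_width": opening from 0.0 (shut) to 1.0 (fully open); "grip_force": force on a finger pad.
Only numpy, scipy, OpenCV 4.12 (cv2) and the standard library are available. Lean on these libraries where they do the work, as an engineer would, in place of code of your own. Each camera call takes 0.05 s, during which the arm holds its last target. There are 200 camera calls.

## Working session

There is one attempt and no reset: what is moved stays moved. The work goes in short steps, Python scripts to look and compute and a shell command to move; the robot and the scene stay as the last step left them, time stands still between calls to the robot, and variables do not carry over. Pictures are saved under pics/ and viewed, at most 10 in all, crops included, and the job is handed in when it is done.

```bash
mkdir -p pics; ls; cat > h.py <<'E'
import numpy as np, cv2
from bench import ctrl,get_image,job
from scipy.spatial.transform import Rotation as R
E
python3 - <<'E'
from h import *
s=ctrl.get_state(); print({k:np.round(v,3).tolist() for k,v in s.items()})
for n in ["side","top"]:
    i=get_image(n); np.savez('pics/%s0.npz'%n,**i)
    cv2.imwrite('pics/%s0.png'%n,i['pixels'][...,::-1]); print(n,{k:np.round(v,4).tolist() for k,v in i.items() if k!='pixels'})
i=get_image("wrist"); print(i['T_tool_cam'].round(4).tolist(),i['fx'],i['cx'],i['cy'],i['k1'])
E
```

```text
pics
{'time': 0.0, 'joint_positions': [-1.219, 0.322, -0.07, 1.452, 0.023, 1.371, -0.057], 'qd': [0.001, 0.001, 0.001, -0.0, 0.001, 0.001, -0.001], 'joint_torque': [0.001, -49.13, -0.404, -31.252, -0.064, 0.044, 0.0], 'position': [0.215, 0.613, 0.221], 'tool_rot': [-0.528, -3.097, 0.003], 'ft_force': [-0.561, -0.856, -0.721], 'torque': [0.03, -0.017, -0.029], 'grip_force': 0.0, 'grip_width': 1.001}
side {'fx': 498.9457, 'fy': 498.9457, 'cx': 277.0834, 'cy': 211.6953, 'k1': -0.1006, 'T': [[0.9532, -0.1906, 0.2347, 0.2087], [-0.3019, -0.5622, 0.7699, -0.864], [-0.0148, -0.8047, -0.5934, 0.8583], [0.0, 0.0, 0.0, 1.0]]}
top {'fx': 490.2498, 'fy': 490.2498, 'cx': 281.4356, 'cy': 210.7791, 'k1': -0.113, 'T': [[0.0153, -0.9907, 0.1351, 0.315], [-0.9997, -0.0126, 0.0211, -0.0328], [-0.0192, -0.1353, -0.9906, 1.3376], [0.0, 0.0, 0.0, 1.0]]}
[[0.0007, -0.9691, -0.2468, 0.0671], [1.0, 0.0008, -0.0, -0.0002], [0.0002, -0.2468, 0.9691, -0.1634], [0.0, 0.0, 0.0, 1.0]] 362.1256967569305 278.7071318481379 211.44188153876863 -0.0009247671413606656
```

View pics/side0.png

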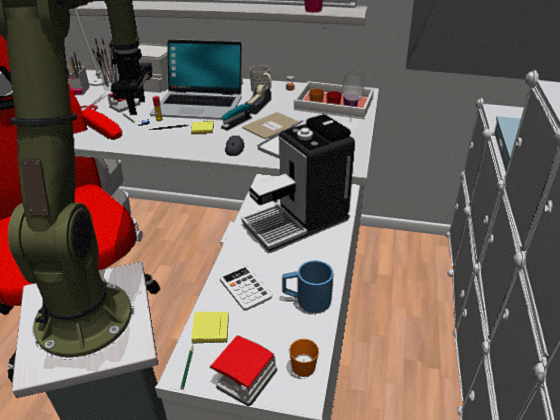

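View pics/top0.png

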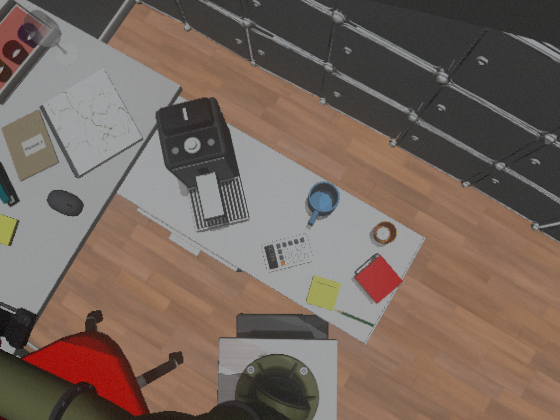

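The side view shows the spout at about (270,188), the tray at (275,225) and the mug at (315,285) with its handle to the left at (288,282). The top view shows the machine body at (200,140), the button at about (192,145), the tray at (218,205), and the mug at (323,195) with its handle at about (312,222).

```bash
cat >> h.py <<'E'
def ray(i,uv,T=None):
    T=i['T'] if T is None else T
    K=np.array([[i['fx'],0,i['cx']],[0,i['fy'],i['cy']],[0,0,1.]])
    d=(np.array(uv,float)-[i['cx'],i['cy']])/[i['fx'],i['fy']]
    u=d.copy()
    for _ in range(20): u=d/(1+float(i['k1'])*np.sum(u*u))
    return T[:3,3],T[:3,:3]@np.append(u,1)
def onz(i,uv,z,T=None):
    o,d=ray(i,uv,T); return o+d*(z-o[2])/d[2]
def proj(i,p,T=None):
    T=i['T'] if T is None else T
    c=T[:3,:3].T@(np.array(p)-T[:3,3]); u=c[:2]/c[2]
    return u*(1+float(i['k1'])*(u@u))*[i['fx'],i['fy']]+[i['cx'],i['cy']]
def two(i,uv,j,vw):
    o,d=ray(i,uv);p,e=ray(j,vw)
    s=np.linalg.lstsq(np.c_[d,-e],p-o,rcond=None)[0]
    a,b=o+d*s[0],p+e*s[1]; return (a+b)/2,np.linalg.norm(a-b)
E
python3 - <<'E'
from h import *
t=np.load('pics/top0.npz');s=np.load('pics/side0.npz')
def blue(p):
    h=cv2.cvtColor(p,cv2.COLOR_RGB2HSV); m=cv2.inRange(h,(98,90,30),(120,255,255)); n,l,st,c=cv2.connectedComponentsWithStats(m)
    return l,st,c
for n,i in(('top',t),('side',s)):
    l,st,c=blue(i['pixels'])
    for k in np.argsort(-st[1:,4])[:4]+1: print(n,st[k],c[k].round(1))
cr=lambda i,x,y,w,h,f:cv2.resize(i['pixels'][y:y+h,x:x+w],None,fx=f,fy=f,interpolation=cv2.INTER_CUBIC)
a=cr(t,150,90,110,150,4); b=cr(s,235,105,130,150,400*1/130/1.111); 
o=np.zeros((600,800,3),np.uint8); o[:,:440]=a; b=b[:600,:360]; o[:b.shape[0],440:440+b.shape[1]]=b
c=cr(t,290,170,70,60,2.6); o[440:440+c.shape[0],500:500+c.shape[1]]=c[:160]
print(b.shape,c.shape); cv2.imwrite('pics/c1.png',o[...,::-1])
E
```

```text
top [309 185  30  38 445] [320.5 202.7]
top [329 183   6   5   7] [331.9 184.9]
top [325 182   2   1   2] [325.5 182. ]
side [ 283  261   50   52 1692] [312.3 285.5]
side [142 120   7   5  20] [145.1 122. ]
side [177  85   3   3   5] [177.8  86.2]
side [192  86   2   2   3] [192.7  86.7]
(415, 360, 3) (156, 182, 3)
```

View pics/c1.png

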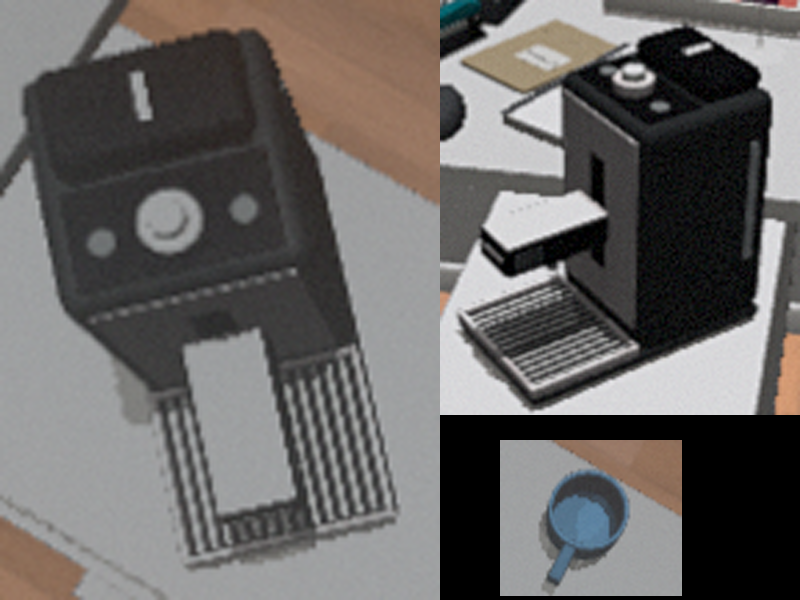

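The crop shows the tray corners clearly in both views. In the top view the front corners are at about (196,230) and (249,219). The button is at (192,145), the spout front-top edge at (207,218)–(223,216), and the mug rim at (324,198) with the handle tip at (310,224).

```bash
python3 - <<'E'
from h import *
t=np.load('pics/top0.npz');s=np.load('pics/side0.npz')
c4=lambda x,y:(150+(x+.5)/4-.5,90+(y+.5)/4-.5)
cs=lambda x,y:(235+(x-440)/2.769,105+y/2.769)
c6=lambda x,y:(290+(x-500)/2.6,170+(y-440)/2.6)
f=.027
for n,p in dict(FL=c4(185,562),FR=c4(397,517),BR=c4(355,345),BL=c4(155,395)).items(): print('top',n,onz(t,p,f).round(4))
for n,p in dict(FL=cs(460,318),FR=cs(530,402),BR=cs(637,350)).items(): print('side',n,onz(s,p,f).round(4))
print('brew',onz(t,c4(168,218),.268).round(4),two(t,c4(168,218),s,cs(632,70)))
# spout top corners (z unknown: lowest outlet .098+.05=.148)
for q in((225,518),(298,497),(262,330),(183,348)): print('sp',onz(t,c4(*q),.148).round(4))
for q in((484,232),(527,246),(607,212)): print('spS',onz(s,cs(*q),.148).round(4))
print('mug',onz(t,c6(588,513),.096).round(4),'hand',onz(t,c6(552,580),.075).round(4))
# mug from top: rim extremes and side view column extremes
h=cv2.cvtColor(s['pixels'],cv2.COLOR_RGB2HSV); m=cv2.inRange(h,(98,90,30),(120,255,255))
for r in range(262,312,4):
    x=np.where(m[r,280:340])[0]+280; print(r,x.min(),x.max(),end='; ')
E
```

```text
top FL [0.4379 0.2257 0.027 ]
top FR [0.4705 0.0827 0.027 ]
top BR [0.5884 0.1144 0.027 ]
top BL [0.5523 0.2509 0.027 ]
side FL [0.4351 0.2094 0.027 ]
side FR [0.4645 0.0651 0.027 ]
side BR [0.5841 0.1055 0.027 ]
brew [0.6106 0.1959 0.268 ] (array([0.60697845, 0.19344839, 0.27980155]), np.float64(0.000761905118136608))
sp [0.4541 0.178  0.148 ]
sp [0.4677 0.1333 0.148 ]
sp [0.5722 0.1592 0.148 ]
sp [0.5603 0.2084 0.148 ]
spS [0.4559 0.1735 0.148 ]
spS [0.487  0.1386 0.148 ]
spS [0.5748 0.1687 0.148 ]
mug [ 0.5185 -0.1145  0.096 ] hand [ 0.4539 -0.0803  0.075 ]
262 306 323; 266 301 329; 270 298 331; 274 284 332; 278 283 331; 282 283 331; 286 283 331; 290 283 330; 294 289 330; 298 298 330; 302 299 329; 306 301 327; 310 306 323;
```

```bash
python3 - <<'E'
from h import *
t=np.load('pics/top0.npz');s=np.load('pics/side0.npz')
c4=lambda x,y:(150+(x+.5)/4-.5,90+(y+.5)/4-.5)
cs=lambda x,y:(235+(x-440)/2.769-.3,105+y/2.769-.3)
P={}
for n,a,b in (('FL',(185,562),(460,318)),('FR',(397,517),(530,402)),('BR',(355,345),(637,350)),('spFL',(225,518),(484,232)),('spFR',(298,497),(527,246)),('brew',(168,218),(632,70)),('topFL',(92,318),(567,85)),('topFR',(298,270),(637,138))):
    p,e=two(t,c4(*a),s,cs(*b)); P[n]=p; print(n,p.round(4),round(e,4))
# calculator / yellow note corner check of z=0 plane: yellow pad centroid in both views
for nm,lo,hi in (('yellow',(25,120,120),(35,255,255)),('red',(0,150,80),(4,255,255))):
  q=[]
  for i in(t,s):
    m=cv2.inRange(cv2.cvtColor(i['pixels'],cv2.COLOR_RGB2HSV),lo,hi); 
    n,l,st,c=cv2.connectedComponentsWithStats(m)
    ks=[k for k in range(1,n) if (c[k][1]>180 if i is s else c[k][0]>280)]; k=max(ks,key=lambda k:st[k,4]); q.append(c[k]); print(nm,st[k],c[k])
  print(two(t,q[0],s,q[1]))
E
```

```text
FL [0.4388 0.2284 0.0135] 0.0009
FR [0.4708 0.0844 0.0109] 0.0033
BR [0.5886 0.1155 0.0196] 0.0029
spFL [0.4553 0.1782 0.1459] 0.0019
spFR [0.4752 0.1307 0.1551] 0.0172
brew [0.6064 0.1933 0.2809] 0.0013
topFL [0.5576 0.241  0.2499] 0.0024
topFR [0.585  0.123  0.2519] 0.0003
yellow [317 296   1   1   1] [317. 296.]
yellow [192 312  36  28 914] [210.00984683 325.53610503]
(array([ 0.27193759, -0.10472556, -0.0055398 ]), np.float64(0.011230551809856127))
red [355 256  47  47 988] [378.4402834  279.11842105]
red [  75  156   57  114 2879] [101.34352206 212.40187565]
(array([ 0.22232576, -0.20560596,  0.42062625]), np.float64(0.1846580897878731))
```

```bash
python3 -m crank '[[[0,0,0,-0.1134,-1],[0,0,0,-0.1134,-1],[0,0,0,-0.1134,-1],[0,0,0,-0.1134,-1],[0,0,0,-0.1134,-1]]]' 
python3 -m crank '[[[-10,-33.5,0,0,-1],[-10,-33.5,0,0,-1],[-10,-33.5,0,0,-1],[-10,-33.5,0,0,-1],[-10,-33.5,0,0,-1],[-10,-33.5,0,0,-1],[-10,-33.5,0,0,-1],[-10,-33.5,0,0,-1]]]'
python3 -m crank '[[[-10,-33.5,0,0,-1],[-10,-33.5,0,0,-1],[-10,-33.5,0,0,-1],[-10,-33.5,0,0,-1],[-10,-33.5,0,0,-1],[-10,-33.5,0,0,-1],[-10,-33.5,0,0,-1],[0,0,0,0,-1]]]'
cat >> h.py <<'E'
def wrist(name):
    s=ctrl.get_state(); i=get_image('wrist'); T=np.eye(4); T[:3,:3]=R.from_rotvec(s['tool_rot']).as_matrix(); T[:3,3]=s['position']
    i['T']=T@i['T_tool_cam']; i['TT']=T; np.savez('pics/%s.npz'%name,**i); cv2.imwrite('pics/%s.png'%name,i['pixels'][...,::-1]); return i
E
python3 - <<'E'
from h import *
i=wrist('w1'); print(i['TT'].round(4).tolist())
E
```

```text
time: 0.57
position: [0.2154, 0.613, 0.2221]
tool_rot: [0.368, -3.12, 0.001]
ft_force: [0.0, -0.2, 0.3]
grip_width: 1.001
grip_force: 0.0
time: 1.23
position: [0.3547, 0.3687, 0.2224]
tool_rot: [0.359, -3.121, 0.0]
ft_force: [0.9, 1.0, 0.7]
grip_width: 0.998
grip_force: 0.0
time: 1.9
position: [0.4789, 0.1499, 0.2227]
tool_rot: [-0.342, 3.121, -0.006]
ft_force: [0.1, -0.6, 0.4]
grip_width: 1.002
grip_force: 0.0
[[-0.9763, -0.2165, 0.002, 0.4789], [-0.2165, 0.9763, -0.0033, 0.1499], [-0.0012, -0.0037, -1.0, 0.2227], [0.0, 0.0, 0.0, 1.0]]
```

View pics/w1.png

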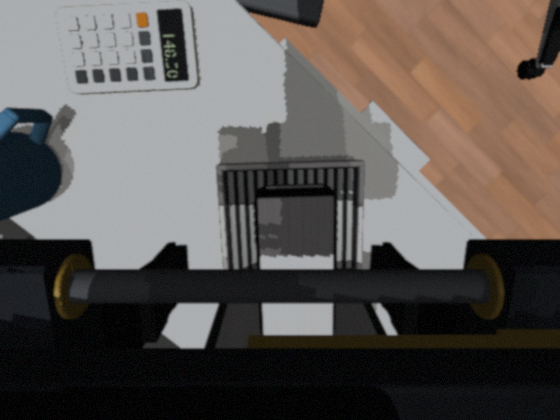

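The wrist view shows the tray's front corners at (218,168) and (363,160), and the spout's top front edge from (257,190) to (335,189). The fingers straddle the spout.

```bash
python3 - <<'E'
from h import *
i=np.load('pics/w1.npz')
for n,p,z in(('FR',(218,167),.027),('FL',(363,160),.027),('sR',(257,190),.148),('sL',(335,189),.148)): print(n,onz(i,p,z).round(4))
g=cv2.cvtColor(i['pixels'],cv2.COLOR_RGB2GRAY)
print(g[255,200:380:2].tolist()); print(g[150:200:1,300].tolist()); print(g[150:200,235].tolist(),g[150:200,350].tolist())
E
```

```text
FR [0.4717 0.0855 0.027 ]
FL [0.4337 0.224  0.027 ]
sR [0.4614 0.1306 0.148 ]
sL [0.4494 0.1813 0.148 ]
[174, 173, 175, 175, 173, 175, 171, 173, 174, 171, 174, 160, 164, 142, 60, 29, 67, 124, 123, 66, 33, 95, 124, 110, 45, 39, 109, 128, 82, 20, 86, 144, 136, 125, 115, 99, 95, 91, 121, 135, 121, 114, 94, 94, 131, 138, 114, 103, 84, 71, 73, 94, 130, 109, 103, 85, 75, 99, 138, 136, 107, 101, 85, 81, 85, 135, 133, 46, 77, 142, 136, 71, 39, 108, 147, 131, 52, 31, 86, 160, 167, 127, 108, 106, 104, 68, 12, 2, 7, 1]
[105, 106, 105, 108, 105, 103, 93, 82, 74, 71, 67, 57, 57, 73, 87, 91, 86, 73, 48, 45, 64, 74, 75, 72, 71, 75, 72, 74, 73, 72, 73, 71, 71, 64, 46, 42, 47, 38, 25, 3, 2, 2, 4, 9, 2, 12, 30, 45, 57, 59]
[93, 94, 93, 96, 93, 95, 95, 94, 95, 94, 95, 92, 83, 62, 60, 68, 78, 76, 72, 58, 35, 17, 13, 7, 4, 13, 11, 15, 4, 10, 7, 16, 14, 12, 14, 8, 14, 13, 15, 13, 16, 13, 21, 24, 20, 19, 20, 23, 23, 24] [128, 126, 126, 124, 125, 117, 103, 94, 86, 74, 65, 74, 94, 97, 93, 89, 71, 57, 68, 82, 82, 79, 80, 82, 79, 80, 79, 78, 81, 79, 78, 76, 76, 78, 77, 76, 77, 76, 74, 80, 102, 131, 134, 110, 84, 74, 70, 75, 73, 81]
```

```bash
python3 -m crank '[[[1,10.4,0,-0.015,-1],[0,0,30,0,-1],[0,0,30,0,-1],[0,0,30,0,-1],[0,0,20,0,-1],[0,0,0,0,-1]]]'
python3 -m crank '[[[0,0,0,0,1],[0,0,0,0,1],[0,0,0,0,1],[0,0,0,0,1],[0,0,0,0,1],[0,0,0,0,1],[0,0,0,0,1],[0,0,0,0,1]]]' 40
```

```text
time: 2.45
position: [0.4677, 0.1694, 0.108]
tool_rot: [0.389, -3.109, 0.003]
ft_force: [-0.5, -0.8, -0.8]
grip_width: 0.997
grip_force: 0.0
time: 3.12
position: [0.4757, 0.1605, 0.1142]
tool_rot: [-0.376, 3.115, -0.014]
ft_force: [5.1, -15.9, 1.9]
grip_width: 0.637
grip_force: 40.0
```

```bash
python3 -m crank '[[[0,-2,0,0,1],[0,-1,-4,0,1],[0,0,-8,0,1],[0,0,-8,0,1],[0,0,-8,0,1]]]' 40
python3 -m crank '[[[0,0,-8,0,1],[0,0,-8,0,1],[0,0,-6,0,1],[0,0,-4,0,1],[0,0,0,0,1]]]' 40
```

```text
time: 3.53
position: [0.4757, 0.1604, 0.1412]
tool_rot: [-0.378, 3.115, -0.01]
ft_force: [6.8, -7.1, -6.2]
grip_width: 0.639
grip_force: 39.9
time: 3.95
position: [0.4756, 0.1604, 0.1636]
tool_rot: [-0.377, 3.115, -0.01]
ft_force: [14.9, -5.6, -25.1]
grip_width: 0.642
grip_force: 40.0
```

```bash
python3 -m crank '[[[0,0,-3,0,1],[0,0,-3,0,1],[0,0,0,0,1],[0,0,0,0,1]]]' 40
python3 - <<'E'
from h import *
for n in("side",):
    i=get_image(n); np.savez('pics/side1.npz',**i)
    c=cv2.resize(i['pixels'][80:260,200:380],None,fx=3,fy=3,interpolation=cv2.INTER_CUBIC); cv2.imwrite('pics/s1.png',c[...,::-1])
E
```

```text
time: 4.28
position: [0.4749, 0.1602, 0.165]
tool_rot: [-0.377, 3.118, -0.012]
ft_force: [22.5, -2.6, -49.0]
grip_width: 0.637
grip_force: 40.0
```

View pics/s1.png

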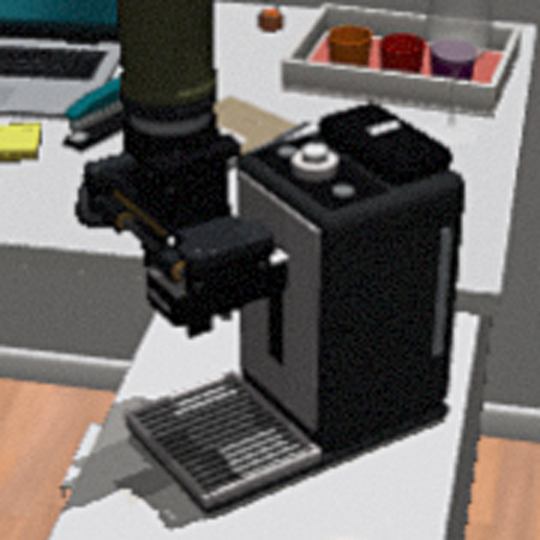

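The side view shows the gripper on the spout with the slot now visible below it. The force climbs while the position stays at z=0.165, so the spout is at its upper stop. I'll release it.

```bash
python3 -m crank '[[[0,0,4,0,1],[0,0,4,0,1],[0,0,0,0,-1],[0,0,0,0,-1],[0,0,0,0,-1],[0,0,0,0,-1],[0,0,0,0,-1]]]'
python3 -m crank '[[[20,0,0,0,-1],[30,0,0,0,-1],[0,0,-30,0,-1],[0,0,-30,0,-1],[0,0,0,0,-1],[0,0,0,0,-1]]]'
python3 - <<'E'
from h import *
s=ctrl.get_state(); print(s['position'],s['tool_rot'],s['joint_positions'])
for n in("side","top"):
    i=get_image(n); np.savez('pics/%s2.npz'%n,**i)
t=np.load('pics/top2.npz')['pixels'][90:240,150:260]; s=np.load('pics/side2.npz')['pixels'][90:240,220:350]
cv2.imwrite('pics/c2.png',np.hstack([cv2.resize(t,(330,450),interpolation=2),cv2.resize(s,(390,450),interpolation=2)])[...,::-1])
E
```

```text
time: 4.92
position: [0.4733, 0.1659, 0.1654]
tool_rot: [-0.384, 3.117, 0.002]
ft_force: [0.2, 0.6, -0.0]
grip_width: 0.93
grip_force: 0.0
time: 5.42
position: [0.4257, 0.154, 0.227]
tool_rot: [-0.383, 3.113, 0.004]
ft_force: [0.2, 0.6, -0.7]
grip_width: 1.003
grip_force: 0.0
[0.42567432 0.15398888 0.22697563] [-0.38341964  3.11317688  0.00376341] [-0.65050258 -0.11756361  0.2274984   1.91775367  0.02636225  1.33309429
  1.38529251]
```

View pics/c2.png

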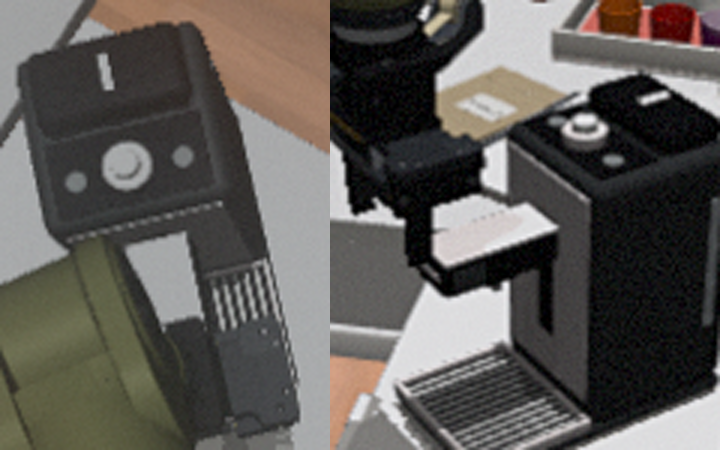

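The top and side crops show the spout raised, with its back top corner at side pixel (296,167). I'll check the height numerically.

```bash
python3 - <<'E'
from h import *
O=np.array([.5946,.1882,0]);ex=np.array([.9728,.2317,0]);ey=np.array([-.2317,.9728,0])
M=lambda x,y,z:O+x*ex+y*ey+np.array([0,0,z])
a=np.load('pics/side0.npz');b=np.load('pics/side2.npz')
for h in(0,.045,.05,.055): print(h,'backR',proj(a,M(-.025,-.028,.148+h)).round(1),'frontR',proj(a,M(-.142,-.028,.148+h)).round(1))
ga=cv2.cvtColor(a['pixels'],cv2.COLOR_RGB2GRAY).astype(int);gb=cv2.cvtColor(b['pixels'],cv2.COLOR_RGB2GRAY).astype(int)
for u in(285,290,293): print(u,ga[170:200,u].tolist(),gb[155:185,u].tolist())
E
```

```text
0 backR [297.8 184.1] frontR [258.4 197.9]
0.045 backR [297.9 169.3] frontR [257.7 182.7]
0.05 backR [298.  167.6] frontR [257.6 181. ]
0.055 backR [298.  165.9] frontR [257.5 179.3]
285 [62, 62, 59, 101, 181, 208, 214, 218, 215, 213, 215, 211, 218, 219, 219, 203, 111, 24, 8, 0, 0, 0, 2, 1, 1, 8, 42, 53, 65, 64] [63, 62, 123, 212, 230, 225, 221, 221, 219, 222, 221, 221, 221, 228, 195, 96, 30, 2, 5, 9, 9, 1, 10, 7, 6, 23, 59, 63, 67, 62]
290 [0, 0, 0, 1, 3, 0, 14, 82, 179, 207, 216, 219, 219, 221, 121, 32, 9, 2, 0, 7, 3, 4, 0, 12, 8, 1, 4, 3, 24, 54] [64, 62, 66, 62, 49, 61, 163, 218, 228, 222, 221, 226, 207, 113, 29, 3, 13, 2, 15, 5, 0, 4, 7, 6, 6, 5, 7, 0, 8, 6]
293 [0, 9, 9, 8, 11, 0, 1, 5, 0, 54, 140, 191, 213, 117, 28, 0, 5, 7, 1, 14, 1, 7, 1, 7, 8, 6, 1, 0, 2, 0] [63, 63, 61, 68, 67, 60, 60, 47, 115, 192, 227, 217, 119, 25, 4, 1, 0, 19, 1, 0, 11, 1, 7, 16, 1, 0, 5, 4, 1, 15]
```

```bash
python3 -m crank '[[[0,0,0,0.1047,-1],[0,0,0,0.1047,-1],[0,0,0,0.1047,-1],[0,0,0,0.1047,-1],[0,0,0,0.1047,-1],[0,0,0,0.1047,-1],[0,0,0,0.1047,-1]]]'
python3 -m crank '[[[-24,-24,3,0,-1],[-24,-24,3,0,-1],[-24,-24,3,0,-1],[-24,-24,3,0,-1],[-24,-24,3,0,-1],[-24,-24,3,0,-1],[-24,-24,3,0,-1],[-24,-24,3,0,-1],[0,0,0,0,-1],[0,0,0,0,-1]]]'
python3 - <<'E'
from h import *
i=wrist('w2'); print(i['TT'].round(4).tolist())
E
```

```text
time: 6.1
position: [0.424, 0.1528, 0.2233]
tool_rot: [-0.767, -3.045, 0.002]
ft_force: [-0.2, -0.9, 0.2]
grip_width: 1.0
grip_force: 0.0
time: 6.93
position: [0.5033, -0.1088, 0.1992]
tool_rot: [-0.766, -3.044, 0.002]
ft_force: [-0.1, -0.0, -0.4]
grip_width: 0.996
grip_force: 0.0
[[-0.8808, 0.4734, -0.0026, 0.5033], [0.4734, 0.8808, -0.0008, -0.1088], [0.0019, -0.0019, -1.0, 0.1992], [0.0, 0.0, 0.0, 1.0]]
```

View pics/w2.png

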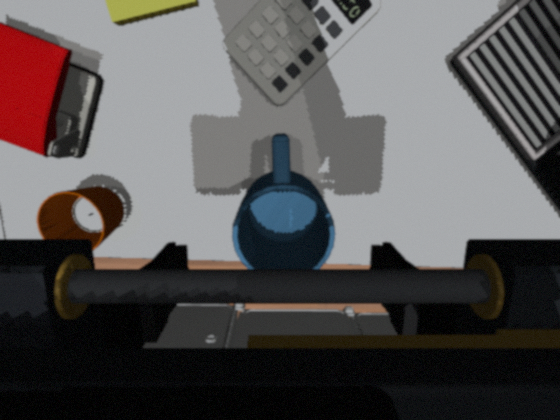

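The wrist view shows the mug's rim spanning columns 233–335, with the handle pointing straight up the image: columns 273–289, outer end at row 135.

```bash
python3 - <<'E'
from h import *
i=np.load('pics/w2.npz')
h=cv2.cvtColor(i['pixels'],cv2.COLOR_RGB2HSV); m=cv2.inRange(h,(95,70,20),(125,255,255)); n,l,st,c=cv2.connectedComponentsWithStats(m); k=1+np.argmax(st[1:,4]); m=(l==k)
print(st[k])
hp=[]
for r in range(st[k][1],260,8):
    x=np.where(m[r])[0]; print(r,x.min(),x.max(),end='; ')
print()
for r in(140,150,160,170):
    x=np.where(m[r])[0]; p=onz(i,(x.mean(),r),.076); print(r,p.round(4), (onz(i,(x.max(),r),.076)-onz(i,(x.min()-1,r),.076)).round(4))
for r in(224,232,240):
    x=np.where(m[r])[0]; a,b=onz(i,(x.min()-.5,r),.096),onz(i,(x.max()+.5,r),.096); print(r,((a+b)/2).round(4),np.linalg.norm(a-b).round(4))
print('end',onz(i,(281,st[k][1]),.07))
E
```

```text
[ 233  134  102  138 8628]
134 283 283; 142 272 288; 150 273 288; 158 273 288; 166 273 289; 174 268 297; 182 255 310; 190 249 316; 198 245 321; 206 241 324; 214 238 329; 222 235 332; 230 233 333; 238 233 333; 246 234 332; 254 238 329; 
140 [ 0.458  -0.0839  0.076 ] [0.0063 0.0117 0.    ]
150 [ 0.465  -0.0872  0.076 ] [0.0059 0.011  0.    ]
160 [ 0.4719 -0.0909  0.076 ] [0.006  0.0111 0.    ]
170 [ 0.479  -0.0943  0.076 ] [0.0064 0.0119 0.    ]
224 [ 0.5139 -0.1113  0.096 ] 0.0759
232 [ 0.5198 -0.114   0.096 ] 0.0786
240 [ 0.5253 -0.1173  0.096 ] 0.0783
end [ 0.45455432 -0.0811499   0.07      ]
```

```bash
python3 -m crank '[[[26,0.3,0,-0.034,-1],[25,0.3,0,0,-1],[0,0,0,0,-1],[0,0,0,0,-1],[0,0,38,0,-1],[0,0,38,0,-1],[0,0,38,0,-1],[0,0,30,0,-1],[0,0,18,0,-1],[0,0,0,0,-1]]]'
python3 -m crank '[[[0,0,0,0,-1],[0,0,0,0,-1]]]'
```

```text
time: 7.82
position: [0.4557, -0.0824, 0.0346]
tool_rot: [-0.705, -3.054, 0.004]
ft_force: [0.0, -0.2, 0.2]
grip_width: 0.995
grip_force: 0.0
time: 7.98
position: [0.4603, -0.083, 0.0398]
tool_rot: [0.707, 3.059, 0.0]
ft_force: [0.4, 0.3, -0.0]
grip_width: 1.001
grip_force: 0.0
```

```bash
python3 -m crank '[[[0,0,1,0,1],[0,0,0,0,1],[0,0,0,0,1],[0,0,0,0,1],[0,0,0,0,1],[0,0,0,0,1],[0,0,0,0,1],[0,0,0,0,1],[0,0,0,0,1],[0,0,0,0,1]]]' 60
python3 -m crank '[[[0,0,0,0,1],[0,0,0,0,1],[0,0,-10,0,1],[0,0,-10,0,1],[0,0,0,0,1]]]' 60
```

```text
time: 8.82
position: [0.4588, -0.083, 0.0375]
tool_rot: [-0.708, -3.061, -0.0]
ft_force: [0.1, 0.5, 0.4]
grip_width: 0.327
grip_force: 0.0
time: 9.23
position: [0.46, -0.0832, 0.0595]
tool_rot: [0.708, 3.058, 0.001]
ft_force: [1.3, -0.1, -3.5]
grip_width: 0.156
grip_force: 60.0
```

```bash
python3 - <<'E'
from h import *
s=ctrl.get_state(); print(s['position'],s['tool_rot'],s['torque'])
for n in("side","top"):
    i=get_image(n); np.savez('pics/%s3.npz'%n,**i)
t=np.load('pics/top3.npz')['pixels'][150:270,250:400]; s=np.load('pics/side3.npz')['pixels'][200:340,240:380]
cv2.imwrite('pics/c3.png',np.hstack([cv2.resize(s,(560,560),interpolation=2)])[...,::-1])
E
```

```text
[ 0.46002048 -0.0831719   0.05948535] [7.07607936e-01 3.05806912e+00 1.40861728e-03] [0.06850352 0.11166974 0.03345558]
```

View pics/c3.png

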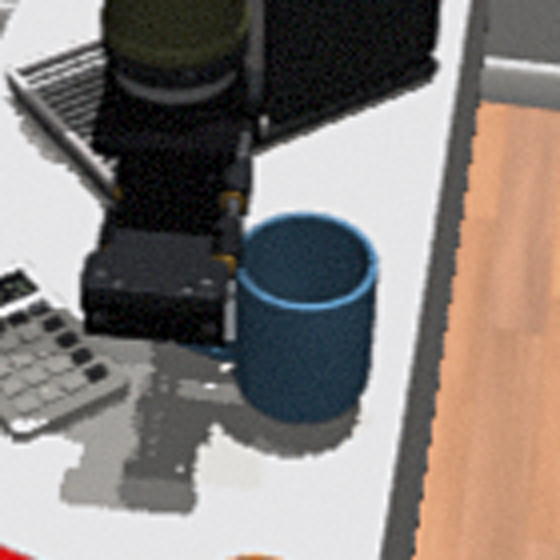

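The mug is held by its handle, upright and clear of the surface. I'll lift it high, pass in front of the machine to its left front, and turn it there.

```bash
python3 -m crank '[[[0,0,-15,0,1],[0,0,-25,0,1],[0,0,-30,0,1],[0,0,-30,0,1],[0,0,-30,0,1],[0,0,-30,0,1],[0,0,-25,0,1],[0,0,-15,0,1],[0,0,-10,0,1],[0,0,0,0,1]]]' 60
python3 -m crank '[[[8,12.2,0,0,1],[16.2,24.4,0,0,1],[16.2,24.4,0,0,1],[16.2,24.4,0,0,1],[16.2,24.4,0,0,1],[16.2,24.4,0,0,1],[16.2,24.4,0,0,1],[16.2,24.4,0,0,1]]]' 60
python3 -m crank '[[[16.2,24.4,0,0,1],[16.2,24.4,0,0,1],[16.2,24.4,0,0,1],[16.2,24.4,0,0,1],[16.2,24.4,0,0,1],[16.2,24.4,0,0,1],[16.2,24.4,0,0,1],[8,12.2,0,0,1],[0,0,0,0,1]]]' 60
python3 -m crank '[[[0,0,0,0.07,1],[0,0,0,0.114,1],[0,0,0,0.114,1],[0,0,0,0.114,1],[0,0,0,0.1,1],[0,0,0,0.055,1],[0,0,0,0,1],[0,0,0,0,1]]]' 60
```

```text
time: 10.17
position: [0.4597, -0.0831, 0.2692]
tool_rot: [0.707, 3.058, 0.002]
ft_force: [-0.6, 0.7, -3.0]
grip_width: 0.153
grip_force: 60.0
time: 10.83
position: [0.4288, 0.1357, 0.2656]
tool_rot: [-0.708, -3.058, 0.002]
ft_force: [0.6, 0.4, -3.5]
grip_width: 0.158
grip_force: 60.0
time: 11.58
position: [0.3988, 0.3561, 0.2651]
tool_rot: [-0.698, -3.06, 0.002]
ft_force: [-0.7, -0.4, -3.5]
grip_width: 0.152
grip_force: 60.0
time: 12.25
position: [0.4016, 0.3512, 0.2666]
tool_rot: [-1.535, -2.741, 0.002]
ft_force: [0.3, -0.2, -3.6]
grip_width: 0.156
grip_force: 60.0
```

```bash
python3 -m crank '[[[0,0,12,0,1],[0,0,25,0,1],[0,0,30,0,1],[0,0,30,0,1],[0,0,30,0,1],[0,0,25,0,1],[0,0,20,0,1],[0,0,12,0,1],[0,0,5,0,1],[0,0,0,0,1]]]' 60
python3 -m crank '[[[0,0,2,0,1],[0,0,0,0,1]]]' 60
python3 - <<'E'
from h import *
P=[];s=ctrl.get_state();print(s['position'].round(4),s['tool_rot'].round(3))
for k in range(6): get_image('side'); P.append(ctrl.get_state()['position'])
print(np.mean(P,0).round(4),np.std(P,0).round(4))
for n in("side","top"):
    i=get_image(n); np.savez('pics/%s4.npz'%n,**i)
i=wrist('w4')
t=np.load('pics/top4.npz')['pixels'][150:300,110:260]; s=np.load('pics/side4.npz')['pixels'][100:260,180:340]
cv2.imwrite('pics/c4.png',np.hstack([cv2.resize(s,(400,400),interpolation=2),cv2.resize(t,(400,400),interpolation=2)])[...,::-1])
E
```

```text
time: 13.08
position: [0.4009, 0.3517, 0.0773]
tool_rot: [-1.535, -2.74, 0.003]
ft_force: [0.2, -0.5, -4.3]
grip_width: 0.154
grip_force: 60.0
time: 13.25
position: [0.4023, 0.3531, 0.0777]
tool_rot: [1.535, 2.74, 0.004]
ft_force: [-0.9, 0.3, -3.2]
grip_width: 0.155
grip_force: 60.0
[0.4023 0.3531 0.0777] [1.535 2.74  0.004]
[0.402  0.353  0.0776] [0.0002 0.0002 0.0003]
```

View pics/c4.png

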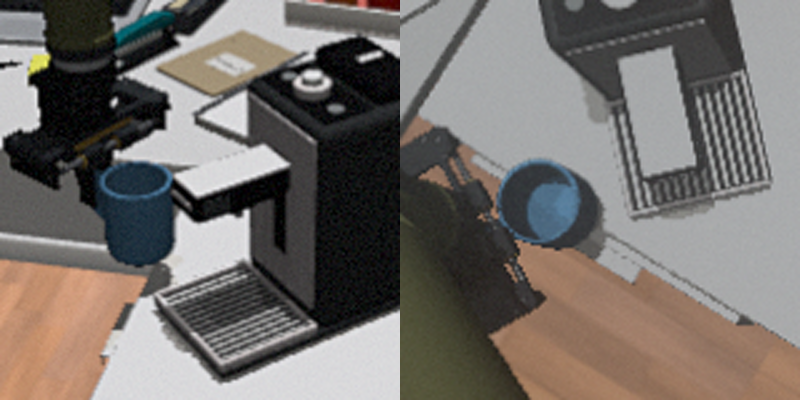

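The mug hangs upright in front-left of the machine. In the top view its rim is near (162,226). I'll check its axis in the same camera that measured the machine.

```bash
python3 - <<'E'
from h import *
t=np.load('pics/top4.npz')
z=.0776-.0378+.096
h=cv2.cvtColor(t['pixels'],cv2.COLOR_RGB2HSV); m=cv2.inRange(h,(95,60,30),(125,255,255)); m[:, :140]=0; m[:,200:]=0; m[:200]=0
c=max(cv2.findContours(m,0,1)[0],key=cv2.contourArea); (x,y),r=cv2.minEnclosingCircle(cv2.convexHull(c)); e=cv2.fitEllipse(cv2.convexHull(c)); print(x,y,r,e)
for p in((x,y),e[0],(162.2,225.9)): print(onz(t,p,z).round(4))
c8=lambda x,y:(110+(x-400)/2.667-.3,150+y/2.667-.3)
for q in((640,181),(704,166)): print('sp',onz(t,c8(*q),.203).round(4))
for q in((632,218),(771,185)): print('tray',onz(t,c8(*q),.027).round(4))
O=np.array([.5148,.1692]);ex=np.array([.9728,.2317]);ey=np.array([-.2317,.9728]); print('spout front mid pred',O-.06*ex)
E
```

```text
161.5 225.5 16.324926376342773 ((161.49246215820312, 225.24896240234375), (30.86383056640625, 32.14669418334961), 42.16759490966797)
[0.438  0.2914 0.1358]
[0.4386 0.2914 0.1358]
[0.437  0.2896 0.1358]
sp [0.4511 0.183  0.203 ]
sp [0.4652 0.1268 0.203 ]
tray [0.4344 0.2233 0.027 ]
tray [0.47   0.0828 0.027 ]
spout front mid pred [0.456432 0.155298]
```

```bash
python3 -m crank '[[[-10,0,0,0,1],[-18,0,0,0,1],[-20,0,0,0,1],[-18,0,0,0,1],[-14,0,0,0,1],[-12,0,0,0,1],[-10,0,0,0,1],[0,0,0,0,1]]]' 60
python3 -m crank '[[[-6,0.5,0,0,1],[-6,0,0,0,1],[-6,0,0,0,1],[0,0,0,0,1],[0,0,5,0,1],[0,0,5,0,1],[0,0,4,0,1],[0,0,0,0,1]]]' 60
python3 - <<'E'
from h import *
for n in("side","top"):
    i=get_image(n); np.savez('pics/%s5.npz'%n,**i)
t=np.load('pics/top5.npz')['pixels'][120:270,130:280]; s=np.load('pics/side5.npz')['pixels'][100:260,180:340]
cv2.imwrite('pics/c5.png',np.hstack([cv2.resize(s,(400,400),interpolation=2),cv2.resize(t,(400,400),interpolation=2)])[...,::-1])
E
```

```text
time: 14.37
position: [0.4562, 0.2627, 0.0766]
tool_rot: [1.54, 2.737, -0.001]
ft_force: [0.5, -0.8, -4.3]
grip_width: 0.156
grip_force: 60.0
time: 15.03
position: [0.4632, 0.2502, 0.0611]
tool_rot: [-1.534, -2.74, 0.003]
ft_force: [-0.8, 0.6, -3.7]
grip_width: 0.158
grip_force: 60.0
```

View pics/c5.png

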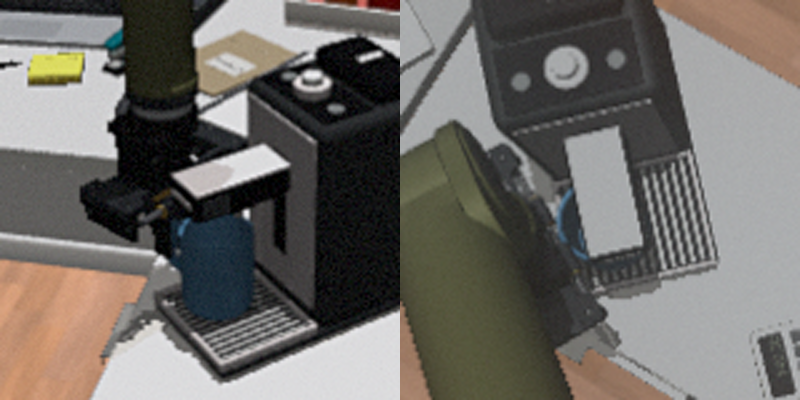

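The mug is just above the grid at the front-left, with the gripper clear of the hood. I'll lower it gently to contact.

```bash
python3 -m crank '[[[0,0,1,0,1],[0,0,1,0,1],[0,0,0,0,1],[0,0,0,0,1]]]' 60
python3 -m crank '[[[0,0,1,0,1],[0,0,0,0,1],[0,0,0,0,1]]]' 60
```

```text
time: 15.47
position: [0.4645, 0.2504, 0.0606]
tool_rot: [1.536, 2.74, 0.0]
ft_force: [0.4, -0.2, -4.3]
grip_width: 0.156
grip_force: 60.0
time: 15.72
position: [0.4647, 0.2504, 0.0598]
tool_rot: [1.536, 2.74, 0.001]
ft_force: [0.4, -0.5, -2.9]
grip_width: 0.158
grip_force: 60.0
```

```bash
python3 -m crank '[[[0,0,1,0,1],[0,0,0,0,1],[0,0,0,0,1]]]' 60
python3 -m crank '[[[0,0,1,0,1],[0,0,0,0,1],[0,0,0,0,1]]]' 60
```

```text
time: 15.97
position: [0.4648, 0.2507, 0.0596]
tool_rot: [1.536, 2.74, 0.002]
ft_force: [-2.9, -0.3, 5.5]
grip_width: 0.155
grip_force: 60.0
time: 16.22
position: [0.465, 0.251, 0.0595]
tool_rot: [1.535, 2.74, 0.002]
ft_force: [-3.9, -1.1, 11.5]
grip_width: 0.151
grip_force: 60.0
```

```bash
python3 -m crank '[[[0,0,-1,0,1],[0,0,-1,0,1],[0,0,0,0,-1],[0,0,0,0,-1],[0,0,0,0,-1],[0,0,0,0,-1],[0,0,0,0,-1],[0,0,0,0,-1],[0,0,0,0,-1],[0,0,0,0,-1]]]'
python3 -m crank '[[[5,0,0,0,-1],[10,0,0,0,-1],[15,0,0,0,-1],[20,0,0,0,-1],[25,0,0,0,-1],[25,0,0,0,-1],[20,0,0,0,-1],[0,0,0,0,-1]]]'
python3 -m crank '[[[0,0,0,-0.1163,-1],[0,0,0,-0.1163,-1],[0,0,0,-0.1163,-1],[0,0,0,-0.1163,-1],[0,0,0,-0.1163,-1],[0,0,0,-0.1163,-1]]]'
python3 -m crank '[[[0,0,0,-0.1163,-1],[0,0,0,-0.1163,-1],[0,0,0,-0.1163,-1],[0,0,0,-0.1163,-1],[0,0,0,-0.1163,-1],[0,0,0,-0.1163,-1],[0,0,0,0,-1],[0,0,0,0,-1]]]'
python3 - <<'E'
from h import *
i=wrist('w6'); print(i['TT'].round(4).tolist())
for n in("side","top"):
    i=get_image(n); np.savez('pics/%s6.npz'%n,**i)
t=np.load('pics/top6.npz')['pixels'][120:270,130:280]; s=np.load('pics/side6.npz')['pixels'][130:260,200:330]; w=np.load('pics/w6.npz')['pixels'][:,:]
o=np.zeros((600,800,3),np.uint8); o[:300,:400]=cv2.resize(w,(400,300)); o[:300,400:700]=cv2.resize(t,(300,300),interpolation=2); o[300:,:300]=cv2.resize(s,(300,300),interpolation=2)
cv2.imwrite('pics/c6.png',o[...,::-1])
E
```

```text
time: 17.05
position: [0.4645, 0.2503, 0.0596]
tool_rot: [1.536, 2.741, 0.0]
ft_force: [0.2, 0.0, 0.0]
grip_width: 0.677
grip_force: 0.0
time: 17.72
position: [0.3977, 0.3583, 0.0597]
tool_rot: [-1.524, -2.744, -0.003]
ft_force: [0.0, 1.2, -0.3]
grip_width: 1.0
grip_force: 0.0
time: 18.22
position: [0.4016, 0.3528, 0.0596]
tool_rot: [0.497, 3.102, -0.0]
ft_force: [-0.3, 0.1, -0.2]
grip_width: 0.998
grip_force: 0.0
time: 18.88
position: [0.4017, 0.3527, 0.0595]
tool_rot: [0.579, -3.088, -0.0]
ft_force: [0.5, 0.0, -0.3]
grip_width: 0.999
grip_force: 0.0
[[-0.9321, -0.3622, -0.0001, 0.4017], [-0.3622, 0.9321, 0.0, 0.3527], [0.0001, 0.0, -1.0, 0.0595], [0.0, 0.0, 0.0, 1.0]]
```

View pics/c6.png

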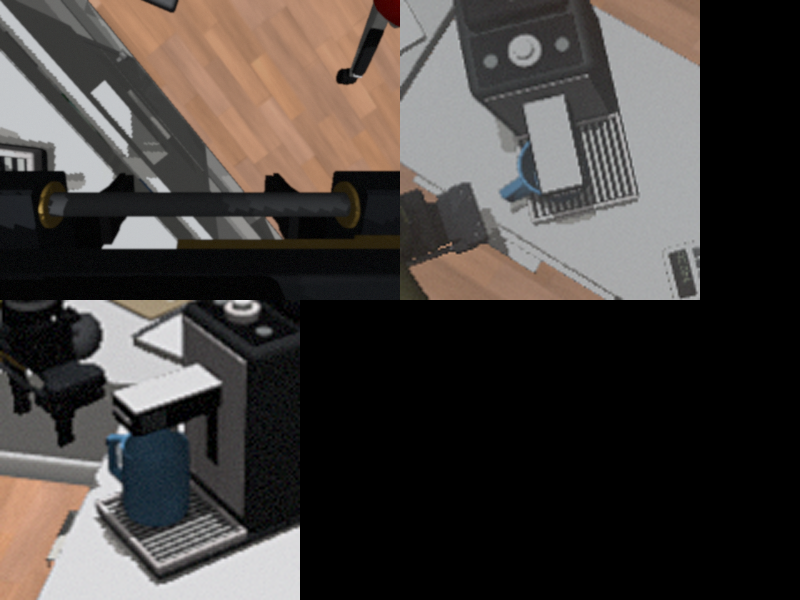

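The mug stands by itself on the grid, with its handle to the left front. The hood kept the gripper from placing it closer, so I'll nudge it the last 25 mm to the centre by the handle's outer face, using the back of the open finger.

```bash
python3 -m crank '[[[0,0,0,0.065,-1],[-15,0,0,0,-1],[-20,0,0,0,-1],[0,-15,0,0,-1],[0,-17,0,0,-1],[0,-10,0,0,-1],[0,0,0,0,-1],[0,0,0,0,-1]]]'
python3 -m crank '[[[0,-4,0,0,-1],[0,-3,0,0,-1],[0,-2,0,0,-1],[0,0,0,0,-1],[-0.5,-2.5,0,0,-1],[-0.6,-3,0,0,-1],[0,0,0,0,-1]]]'
python3 -m crank '[[[-0.6,-3,0,0,-1],[-0.6,-3,0,0,-1],[-0.6,-3,0,0,-1],[0,0,0,0,-1],[0,0,0,0,-1]]]'
cat > m.py <<'E'
from h import *
import sys
n=sys.argv[1]
s=ctrl.get_state(); print(s['position'].round(4),s['tool_rot'].round(3))
O=np.array([.5148,.1692]);ex=np.array([.9728,.2317]);ey=np.array([-.2317,.9728])
def blue(i,box):
    m=cv2.inRange(cv2.cvtColor(i['pixels'],cv2.COLOR_RGB2HSV),(95,60,15),(125,255,255)); k=np.zeros_like(m); x0,y0,x1,y1=box; k[y0:y1,x0:x1]=m[y0:y1,x0:x1]; return k
i=get_image('side'); np.savez('pics/side%s.npz'%n,**i); m=blue(i,(235,170,310,265))
ys=[]
# body bottom: right edge, and silhouette columns compared to projected cylinder
for r in range(190,240,6):
    x=np.where(m[r])[0]
    if len(x): ys.append((r,int(x.min()),int(x.max())))
print(ys, 'bottom row',np.where(m.any(1))[0].max())
def cyl(ax):
    a=np.linspace(0,2*np.pi,72)
    P=[proj(i,[ax[0]+.0405*np.cos(q),ax[1]+.0405*np.sin(q),z]) for q in a for z in(.022,.060,.118)]; h=cv2.convexHull(np.array(P,np.float32)); k=np.zeros(m.shape,np.uint8); cv2.fillPoly(k,[h.astype(np.int32)],255); return k
for d in((0,0),): 
    k=cyl(O); e=[(r,int(np.where(k[r])[0].min()),int(np.where(k[r])[0].max())) for r in range(190,240,6) if k[r].any()]; print('centred would be',e,'bottom',np.where(k.any(1))[0].max())
i=get_image('top'); np.savez('pics/top%s.npz'%n,**i)
E
python3 m.py 7
```

```text
time: 19.7
position: [0.448, 0.3232, 0.0596]
tool_rot: [-0.48, 3.104, 0.001]
ft_force: [-0.0, -0.1, 0.1]
grip_width: 1.002
grip_force: 0.0
time: 20.28
position: [0.4535, 0.31, 0.0597]
tool_rot: [-0.483, 3.104, 0.001]
ft_force: [-0.9, 1.3, 0.2]
grip_width: 0.998
grip_force: 0.7
time: 20.7
position: [0.4581, 0.3014, 0.0596]
tool_rot: [-0.483, 3.104, -0.0]
ft_force: [-0.4, 1.6, -0.3]
grip_width: 1.001
grip_force: 0.7
[0.4581 0.3014 0.0596] [-0.483  3.104 -0.   ]
[(190, 249, 309), (196, 249, 284), (202, 250, 284), (208, 253, 285), (214, 256, 306), (220, 256, 308), (226, 259, 280)] bottom row 249
centred would be [(190, 260, 287), (196, 258, 289), (202, 258, 289), (208, 258, 289), (214, 258, 289), (220, 259, 289), (226, 259, 288), (232, 266, 281)] bottom 233
```

```bash
cat > m2.py <<'E'
from h import *
import sys
from scipy.optimize import least_squares
O=np.array([.5148,.1692]);ex=np.array([.9728,.2317]);ey=np.array([-.2317,.9728])
def run(n):
    i=dict(np.load('pics/side%s.npz'%n)); h=cv2.cvtColor(i['pixels'],cv2.COLOR_RGB2HSV)
    m=cv2.inRange(h,(98,100,15),(116,255,255)); m[:190]=0;m[250:]=0;m[:,:240]=0;m[:,300:]=0
    m=cv2.morphologyEx(m,cv2.MORPH_OPEN,np.ones((3,3))); N,l,st,c=cv2.connectedComponentsWithStats(m); m=(l==1+np.argmax(st[1:,4]))
    rows=list(range(208,222,2)); L=np.mean([np.where(m[r])[0].min()-.5 for r in rows]);Rr=np.mean([np.where(m[r])[0].max()+.5 for r in rows])
    cm=int((L+Rr)/2); B=np.mean([np.where(m[:,c])[0].max()+.5 for c in range(cm-4,cm+5)])
    a=np.linspace(0,2*np.pi,180)
    def pred(p):
        ax=O+p[0]*ex+p[1]*ey
        P=lambda z:np.array([proj(i,[ax[0]+.0405*np.cos(q),ax[1]+.0405*np.sin(q),z]) for q in a])
        q=P(.055); return np.array([q[:,0].min(),q[:,0].max(),P(.0235)[:,1].max()])
    d=np.array([L,Rr,B]); s=least_squares(lambda p:pred(p)-d,[0,0.]); print(n,d.round(1),'mug rel outlet mm',(s.x*1000).round(1),'res',s.fun.round(1))
for n in sys.argv[1:]: run(n)
E
python3 m2.py 6 7
```

```text
6 [253.4 279.8 227.4] mug rel outlet mm [-4.7 31.9] res [-1.6  1.6 -0.1]
7 [255.6 284.5 229.5] mug rel outlet mm [-1.4 18.5] res [-0.5  0.5 -0. ]
```

I've already viewed 11 pictures, one over the limit of 10, so I'll view no more and work from numbers only.

```bash
cat > m3.py <<'E'
from h import *
import sys
O=np.array([.5148,.1692]);ex=np.array([.9728,.2317]);ey=np.array([-.2317,.9728])
for n in sys.argv[1:]:
    i=dict(np.load('pics/top%s.npz'%n)); h=cv2.cvtColor(i['pixels'],cv2.COLOR_RGB2HSV)
    m=cv2.inRange(h,(95,70,30),(125,255,255)); m[:180]=0;m[235:]=0;m[:,:165]=0;m[:,230:]=0
    N,l,st,c=cv2.connectedComponentsWithStats(m); k=1+np.argmax(st[1:,4]); v,u=np.where(l==k)
    # blue pixels on rim plane .118 and handle plane .098, machine mm
    Q=np.array([onz(i,(a,b),.098)[:2] for a,b in zip(u,v)])-O; X=1000*np.c_[Q@ex,Q@ey]
    d=X-X[X[:,1].argmax()]; print(n,st[k],'handle-plane extremes x',X[:,0].min().round(1),X[:,0].max().round(1),'y',X[:,1].min().round(1),X[:,1].max().round(1))
    far=X[np.linalg.norm(X-[X[:,0].max(),0],axis=1).argsort()]
    r=np.linalg.norm(X,axis=1); tip=X[X[:,1]>X[:,1].max()-25]; c0,(vx)=tip.mean(0),np.linalg.svd(tip-tip.mean(0))[2][0]; print(' outer part mean',c0.round(1),'dir',np.degrees(np.arctan2(abs(vx[1]),-vx[0]*np.sign(vx[1]))).round(1),'n',len(tip), 'max along dir',(tip@(vx*np.sign(vx[1]))).max().round(1))
E
python3 m3.py 6 7
```

```text
6 [180 191  20  28 128] handle-plane extremes x -37.5 29.9 y 45.2 93.9
 outer part mean [-25.1  81. ] dir 69.1 n 48 max along dir 97.8
7 [193 194   6  19  47] handle-plane extremes x -26.8 21.6 y 44.7 55.4
 outer part mean [-4.1 50.6] dir 0.9 n 47 max along dir 27.5
```

```bash
python3 -m crank '[[[-0.8,-2.7,0,0,-1],[-0.8,-2.7,0,0,-1],[-0.8,-2.7,0,0,-1],[-0.7,-2.5,0,0,-1],[0,0,0,0,-1],[0,0,0,0,-1]]]'
python3 -m crank '[[[0,4,0,0,-1],[0,10,0,0,-1],[0,25,0,0,-1],[0,35,0,0,-1],[0,25,0,0,-1],[0,0,0,0,-1]]]'
python3 m.py 8 | head -1; python3 m2.py 6 7 8; python3 m3.py 8
```

```text
time: 21.3
position: [0.4644, 0.292, 0.0595]
tool_rot: [-0.482, 3.104, -0.001]
ft_force: [0.2, 1.6, -0.0]
grip_width: 1.001
grip_force: 0.6
time: 21.8
position: [0.4299, 0.3943, 0.0598]
tool_rot: [0.496, -3.102, -0.007]
ft_force: [-0.3, 0.6, 0.2]
grip_width: 1.001
grip_force: 0.0
[0.4299 0.3943 0.0598] [ 0.496 -3.102 -0.007]
6 [253.4 279.8 227.4] mug rel outlet mm [-4.7 31.9] res [-1.6  1.6 -0.1]
7 [255.6 284.5 229.5] mug rel outlet mm [-1.4 18.5] res [-0.5  0.5 -0. ]
8 [258.4 286.6 231.3] mug rel outlet mm [0.3 8.5] res [-0.8  0.8 -0.1]
8 [218 184  10  24  77] handle-plane extremes x -28.8 33.5 y -35.3 -18.8
 outer part mean [ -2.1 -26.5] dir 2.7 n 77 max along dir 27.7
```

```bash
python3 - <<'E'
from h import *
O=np.array([.5148,.1692]);ex=np.array([.9728,.2317]);ey=np.array([-.2317,.9728])
i=dict(np.load('pics/top8.npz')); h=cv2.cvtColor(i['pixels'],cv2.COLOR_RGB2HSV)
m=cv2.inRange(h,(95,60,25),(125,255,255)); m[:175]=0;m[240:]=0;m[:,:165]=0;m[:,235:]=0
N,l,st,c=cv2.connectedComponentsWithStats(m)
for k in range(1,N):
    if st[k,4]<12: continue
    v,u=np.where(l==k); C=max(cv2.findContours((l==k).astype(np.uint8),0,1)[0],key=len)[:,0]
    for z in(.118,.098):
        Q=np.array([onz(i,(a,b),z)[:2] for a,b in zip(u,v)])-O; X=1000*np.c_[Q@ex,Q@ey]
        print(st[k],z,'x',X[:,0].min().round(1),X[:,0].max().round(1),'y',X[:,1].min().round(1),X[:,1].max().round(1))
        if z==.118:
            for x0 in range(-30,31,10):
                s=X[abs(X[:,0]-x0)<4]
                if len(s): print('   x~',x0,'y',s[:,1].min().round(1),s[:,1].max().round(1))
        else:
            t=X[X[:,1]>X[:,1].max()-15]; print('   tip mean',t.mean(0).round(1),'inner',X[X[:,1]<X[:,1].min()+8].mean(0).round(1))
E
```

```text
[218 184  10  24  85] 0.118 x -32.2 29.0 y -37.7 -20.4
   x~ -30 y -27.6 -22.1
   x~ -20 y -32.1 -21.7
   x~ -10 y -37.1 -22.7
   x~ 0 y -37.7 -22.3
   x~ 10 y -35.3 -30.8
   x~ 20 y -31.9 -22.4
   x~ 30 y -23.4 -20.4
[218 184  10  24  85] 0.098 x -28.8 33.5 y -35.8 -18.3
   tip mean [ -1.3 -25.5] inner [  1.5 -31.6]
[188 205  11  10  61] 0.118 x -30.7 -11.5 y 41.0 68.5
   x~ -30 y 45.0 68.5
   x~ -20 y 41.0 67.5
   x~ -10 y 42.0 50.0
[188 205  11  10  61] 0.098 x -27.3 -7.8 y 44.2 72.0
   tip mean [-20.1  64.6] inner [-15.2  48.3]
```

By the top camera the mug's axis is within about 2 mm of the outlets: the rim-edge fit and the handle line both give roughly (-1.3, +1.7) mm. Next is the button: lift, move above the panel with fingers closed, and locate the cap with the wrist camera.

```bash
python3 -m crank '[[[0,20,0,0.084,-1],[0,0,-36,0,1],[0,0,-36,0,1],[0,0,-36,0,1],[0,0,-36,0,1],[0,0,-36,0,1],[0,0,-36,0,1],[0,0,-36,0,1],[0,0,-38,0,1],[0,0,0,0,1]]]' 20
python3 - <<'E'
from h import *
s=ctrl.get_state(); T=R.from_rotvec(s['tool_rot']).as_matrix(); d=np.array([.638,.202,.35])-s['position']; print(s['position'],(T.T@d*1000).round(1),np.degrees(np.arctan2(T[1,1],T[0,1])))
E
```

```text
time: 22.73
position: [0.4306, 0.4063, 0.3583]
tool_rot: [-0.347, 3.111, 0.011]
ft_force: [-1.0, 0.5, 0.8]
grip_width: 0.404
grip_force: 0.0
[0.43062147 0.40632671 0.35834544] [-157.2 -245.     8.7] 102.72786971429495
```

```bash
python3 -m crank '[[[-17.5,-27.2,0,0,1],[-17.5,-27.2,0,0,1],[-17.5,-27.2,0,0,1],[-17.5,-27.2,0,0,1],[-17.5,-27.2,0,0,1],[-17.5,-27.2,0,0,1],[-17.5,-27.2,0,0,1],[-17.5,-27.2,0,0,1],[-17.5,-27.2,0,0,1],[0,0,0,0,1]]]' 20
python3 -m crank '[[[0,0,0,0,1],[0,0,0,0,1]]]'
python3 - <<'E'
from h import *
i=wrist('w9'); print(i['TT'].round(4).tolist())
h=cv2.cvtColor(i['pixels'],cv2.COLOR_RGB2HSV)
m=cv2.inRange(h,(0,0,120),(180,60,255)); m[240:]=0
N,l,st,c=cv2.connectedComponentsWithStats(m)
O=np.array([.5946,.1882]);ex=np.array([.9728,.2317]);ey=np.array([-.2317,.9728])
for k in range(1,N):
    if 60<st[k,4]<40000:
        p=onz(i,c[k],.27); q=(p[:2]-O); print(st[k],c[k].round(1),p.round(4),'machine',(1000*q@ex).round(1),(1000*q@ey).round(1))
g=h[...,2]; a=cv2.HoughCircles(cv2.medianBlur(g[:240],5),cv2.HOUGH_GRADIENT,1,15,param1=80,param2=18,minRadius=10,maxRadius=40); print(a)
E
```

```text
time: 23.57
position: [0.6406, 0.1921, 0.3478]
tool_rot: [-0.332, 3.124, -0.011]
ft_force: [0.1, -2.1, 0.0]
grip_width: 0.007
grip_force: 0.0
time: 23.73
position: [0.6358, 0.2019, 0.349]
tool_rot: [0.35, -3.121, -0.0]
ft_force: [-0.5, 1.0, -0.3]
grip_width: 0.005
grip_force: 0.0
[[-0.9751, -0.2217, -0.0011, 0.6358], [-0.2217, 0.9751, 0.0, 0.2019], [0.0011, 0.0002, -1.0, 0.349], [0.0, 0.0, 0.0, 1.0]]
[    0     0   272   187 26558] [131.   63.2] [0.5576 0.0891 0.27  ] machine -59.0 -87.9
[ 239    0   66  114 7083] [272.7  55.2] [0.5333 0.1745 0.27  ] machine -62.8 0.9
[  309     0   169   240 16193] [390.2 110.3] [0.5487 0.2557 0.27  ] machine -29.0 76.3
[231  24  10  89 471] [235.2  68.2] [0.5459 0.1532 0.27  ] machine -55.5 -22.7
[  392    78   168   162 13425] [502.9 184.5] [0.5781 0.3446 0.27  ] machine 20.2 156.0
[  0 117  59  48 194] [ 27.7 140.2] [0.6199 0.0286 0.27  ] machine -12.4 -161.1
[  5 162  12   9  70] [ 10.9 165.6] [0.6393 0.0186 0.27  ] machine 4.2 -175.4
[  0 167 144  72 608] [ 72.3 190.8] [0.6475 0.0602 0.27  ] machine 21.8 -136.8
[262 167  32  36 877] [277.8 185. ] [0.6125 0.1958 0.27  ] machine 19.1 3.2
[  0 201  53  39 620] [ 22.5 223.4] [0.6785 0.0283 0.27  ] machine 44.5 -175.0
[[[275.5 174.5  28.3]
  [214.5 175.5  11.6]
  [302.5  85.5  29.3]
  [337.5 172.5  11.3]
  [344.5  90.5  27.8]
  [297.5 101.5  23.9]
  [258.5 103.5  16.9]
  [317.5  32.5  16.7]]]
```

```bash
python3 - <<'E'
from h import *
w=dict(np.load('pics/w9.npz'));t=dict(np.load('pics/top0.npz'));s=dict(np.load('pics/side0.npz'))
O=np.array([.5946,.1882]);ex=np.array([.9728,.2317]);ey=np.array([-.2317,.9728])
mm=lambda p:((p[:2]-O)@np.c_[ex,ey]*1000).round(1)
f=onz(w,(276,174),.26); print('fields mid wrist',f.round(4),mm(f))
c4=lambda x,y:(150+(x+.5)/4-.5,90+(y+.5)/4-.5)
f=onz(t,c4(172,226),.26); print('fields mid top',f.round(4),mm(f))
for z in(.262,.27,.275,.28): 
    a=onz(w,(277.8,185),z);b=onz(t,(191.5,143.2),z); print(z,'cap wrist',a.round(4),mm(a),'top',b.round(4),mm(b))
print(two(w,(277.8,185),t,(191.5,143.2)))
g=cv2.cvtColor(w['pixels'],cv2.COLOR_RGB2GRAY); print(g[150:230:3,277].tolist()); print(g[185,240:320:3].tolist()); print(g[174,240:320:3].tolist())
E
```

```text
fields mid wrist [0.6068 0.1932 0.26  ] [13.1  2. ]
fields mid top [0.6081 0.1951 0.26  ] [14.8  3.6]
0.262 cap wrist [0.6138 0.1961 0.262 ] [20.5  3.2] top [0.6145 0.1976 0.262 ] [21.5  4.5]
0.27 cap wrist [0.6124 0.1958 0.27  ] [19.1  3.3] top [0.6122 0.1959 0.27  ] [18.9  3.4]
0.275 cap wrist [0.6116 0.1956 0.275 ] [18.2  3.3] top [0.6108 0.1948 0.275 ] [17.3  2.6]
0.28 cap wrist [0.6107 0.1954 0.28  ] [17.3  3.3] top [0.6094 0.1937 0.28  ] [15.7  1.9]
(array([0.61238763, 0.1958523 , 0.26977456]), np.float64(0.00021171462457852957))
[90, 89, 89, 89, 85, 110, 130, 153, 155, 153, 153, 151, 148, 146, 142, 121, 126, 126, 68, 11, 12, 8, 6, 7, 22, 25, 22]
[10, 14, 11, 53, 88, 88, 88, 86, 100, 135, 147, 150, 149, 150, 151, 151, 147, 123, 106, 90, 87, 41, 8, 5, 6, 12, 11]
[13, 11, 19, 84, 88, 89, 90, 93, 108, 146, 153, 152, 154, 155, 153, 155, 152, 121, 95, 91, 89, 76, 10, 6, 6, 5, 12]
```

```bash
python3 -m crank '[[[14,-0.5,0,0,1],[14.5,-0.5,0,0,1],[0,0,0,0,1],[0,0,25,0,1],[0,0,22,0,1],[0,0,10,0,1],[0,0,4,0,1],[0,0,0,0,1]]]' 20
python3 -m crank '[[[0,0,2,0,1],[0,0,2,0,1],[0,0,2,0,1],[0,0,0,0,1]]]'
python3 -m crank '[[[0,0,2,0,1],[0,0,2,0,1],[0,0,0,0,1]]]'
```

```text
time: 24.45
position: [0.608, 0.1957, 0.2878]
tool_rot: [0.354, -3.12, 0.0]
ft_force: [0.1, -0.6, -0.2]
grip_width: 0.004
grip_force: 0.0
time: 24.78
position: [0.6089, 0.1953, 0.2831]
tool_rot: [-0.352, 3.12, 0.001]
ft_force: [0.6, -0.4, 1.1]
grip_width: 0.005
grip_force: 0.6
time: 25.03
position: [0.6089, 0.1954, 0.2791]
tool_rot: [-0.352, 3.12, 0.001]
ft_force: [1.1, 0.6, 3.9]
grip_width: 0.007
grip_force: 1.7
```

```bash
python3 -m crank '[[[0,0,1,0,1],[0,0,1,0,1],[0,0,0,0,1],[0,0,0,0,1]]]'
python3 -m crank '[[[0,0,1,0,1],[0,0,1,0,1],[0,0,0,0,1],[0,0,0,0,1]]]'
```

```text
time: 25.37
position: [0.6089, 0.1953, 0.2784]
tool_rot: [-0.352, 3.119, 0.001]
ft_force: [0.6, -0.2, 7.7]
grip_width: 0.003
grip_force: 3.7
time: 25.7
position: [0.609, 0.1953, 0.2782]
tool_rot: [-0.352, 3.118, 0.002]
ft_force: [-2.0, 0.2, 13.8]
grip_width: 0.002
grip_force: 6.7
```

The button gave a spring rise to about 4 N over roughly 5 mm and then hit a hard stop, so it was fully pressed. I'll retract and do a last check on the mug.

```bash
python3 -m crank '[[[0,0,-5,0,1],[0,0,-20,0,1],[0,0,-30,0,1],[0,0,-30,0,1],[0,0,0,0,1],[0,0,0,0,1]]]'
python3 - <<'E'
from h import *
for n in('side','top'): i=get_image(n); np.savez('pics/%s9.npz'%n,**i)
a=np.load('pics/side8.npz')['pixels'].astype(int);b=np.load('pics/side9.npz')['pixels'].astype(int)
print('mug/spout change',np.abs(a-b)[165:255,250:300].mean())
# untouched things: compare with start
a=np.load('pics/side0.npz')['pixels'].astype(int);d=np.abs(a-b).max(2)
for n,(x0,y0,x1,y1) in dict(calc=(218,265,275,312),punch=(208,335,278,402),tea=(288,338,320,380)).items(): print(n,d[y0:y1,x0:x1].mean().round(1))
E
python3 m2.py 8 9
```

```text
time: 26.2
position: [0.609, 0.1952, 0.3612]
tool_rot: [-0.352, 3.119, 0.001]
ft_force: [0.4, 0.1, -0.6]
grip_width: 0.004
grip_force: 0.0
mug/spout change 9.581777777777777
calc 5.1
punch 5.6
tea 5.3
8 [258.4 286.6 231.3] mug rel outlet mm [0.3 8.5] res [-0.8  0.8 -0.1]
9 [259.1 287.4 231.2] mug rel outlet mm [2.2 7.9] res [-0.8  0.8 -0.1]
```

```bash
python3 - <<'E'
from h import *
for n in('2','9'):
    g=cv2.cvtColor(np.load('pics/side%s.npz'%n)['pixels'],cv2.COLOR_RGB2GRAY).astype(int); print(n,[g[163:175,u].tolist() for u in(285,290,293)])
print(job.close_job())
E
```

```text
2 [[219, 222, 221, 221, 221, 228, 195, 96, 30, 2, 5, 9], [228, 222, 221, 226, 207, 113, 29, 3, 13, 2, 15, 5], [115, 192, 227, 217, 119, 25, 4, 1, 0, 19, 1, 0]]
9 [[153, 168, 197, 201, 200, 214, 186, 97, 23, 8, 7, 11], [57, 58, 127, 201, 203, 110, 26, 0, 8, 9, 1, 1], [37, 66, 146, 182, 105, 25, 6, 0, 17, 0, 17, 11]]
the job is handed in; nothing more can be done
None
```

The job is done and handed in at about 26 s: the spout is up at its stop, the mug stands on the tray within about 2 mm of centre (carried by its handle, then pushed the last 25 mm because the hood blocked the gripper), the button was pressed fully, and the other items are untouched; I viewed 11 pictures, one over the limit of 10.

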